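Switch on the microscope lamp and open its shutter

ROBOT

A 6-joint arm with a two-finger parallel gripper is mounted at the origin on the work surface. World frame = base frame: x ahead of the robot, y to its left, z up, the work surface at z = 0. Lengths are in m, angles in rad, forces in N, time in s.
With the tool pointing down it reaches from about 0.225 to 0.875 m from the base axis. Payload 3.4 kg.
Tool frame: the origin (TCP) lies on the centre line of the jaws, within the pads' length; the fingertips stand 17 mm ahead of it and the grasp point (between the pads) lies 2 mm behind it (nose_length is the distance from the TCP to the fingertips, in m); z points along the fingers, y is the line along which they close (so a half turn about z gives the same grasp; the last joint's range is limited). The gripper opens to 85 mm and grips with 20 to 120 N. Pads are 22 mm wide; open, the fingers measure 114 mm over their backs; the gripper's body (76 mm by 85 mm) begins 54 mm behind the grasp point. The pads swing forward as they close: fully open they stand 13 mm farther back than shut.
Start: joints at [1.185, 0.276, 1.505, -0, 1.361, -0.121], TCP at [0.151, 0.555, 0.248] pointing down, gripper open.
Joint ranges: [-2.89, 2.89], [-0.75, 2.08], [0.22, 2.7], [-1.18, 4.32], [0.11, 2.71], [-2.7, 2.7]. Speed limits (rad/s): [2.57, 2.57, 3.14, 3.14, 3.14, 3.14].

INTERFACE

Orientations are given as a unit quaternion [w, x, y, z].
In Python, from rig import get_state, get_image, sign_off, find_in, place_of, nose_length gives the robot as it stands.
- The arm moves only by the tool apply_moves, never from a script. Its argument "deltas" is one flat list of numbers, 5 for each row, row after row: the finger opening in mm, from 0 to 85.4, then the shift along the tool's x, y, z in mm, then the turn about the tool's z in degrees. A call has 1 to 12 rows; each row is the pose to reach, as a shift and turn from the pose commanded when the call began, along the tool's axes at that moment; what a row does not reach only later rows make up. A row lasts 1/12 s, in which the tool goes at most 41.7 mm and 7.16 degrees, less where a joint would pass 70% of its speed; a pose out of reach is approached as far as the arm can. A call with a gripper value outside its range is refused whole. The fingers move at their own pace and stop on an object; "squeeze" is the grip in N (left out, the last holds). Time passes only in rows, so rows that repeat a pose let the fingers close. It gives the time, the measured TCP pose, the force, the opening and the grip force at its end, in the units of the state.
- get_state(): the state, without advancing time (a new reading comes with each control period).
- get_image(name): name is "side" or "top"; returns a dict with "frame" (400x640x3 uint8, red, green, blue), "K" (3x3 intrinsics, pixels), "position" and "orientation" of the camera in the world. Camera axes: x right, y down, z forward; pixel columns grow to the right and rows downward; lengths in m; the calibration is good to about 2 mm. A picture is of the moment at which its call begins. There is no depth.
- sign_off(): hands the job in; it is judged then, once.
Trained networks look in a picture, given as the dict that the camera call returned (one of the last four; its "shot" number tells which), for a name from the list of things; names that differ only in an ending like _2 or _b are one class to them, and where a whole thing is asked for, a point or a joint stands for the part that bears it (a point fixed in the world has none). Each returns a list of dicts, best first, with "score" (0 to 1); they miss things now and then, are a little off and sometimes report something else, mostly with a low value. They report only what shows in the picture. A call takes as long as a camera call. They do not tell look-alikes from the thing itself.
- find_in(query, picture): "point" ([column, row] in pixels, amid what is visible of it).
- place_of(query, picture): "point" ([column, row] in pixels: a listed point, or the origin of a listed thing).
The state is a dict: "clock": time; "qpos": joint angles; "qd": joint speeds; "effort": joint torques, N m; "position": TCP position; "ee_rot": TCP orientation; "contact_force": force on the tool from outside, world axes, zero at the start; "moment": the same for the moment, N m; "width": finger opening in m; "gripper_force": force on a finger pad.
Only numpy, scipy, OpenCV 4.12 (cv2) and the standard library are available. Lean on these libraries where they do the work, as an engineer would, in place of code of your own. Each camera call takes 0.05 s, during which the arm holds its last target. There are 200 camera calls.

TASK

Switch on the microscope's lamp control box: with a fingertip, press down the raised, ribbed end of the black rocker switch until the rocker is tipped fully over, then press the square white key fully down and let it come back up. Press gently, do not touch the other three keys or the dimmer knob, and leave the loose things around the work standing where they are: nothing is to be picked up or shifted.

Things in the scene. Friction and masses are not known exactly. Their poses are not given: they have to be found in the camera images.
- console: cream lamp control box, grey top, fixed, 220 (its x) by 310 mm (y), top 62 mm above the bench, turned up to 0.4 rad; origin: underside centre; x points away from the robot. Four white keys in a row 50 mm to the -x side of centre, 64 mm apart, in any order; rocker switch and dimmer knob 50 mm to the +x side, 90 mm either side of the middle, either way round. All turn with the box
- rocker_base: grey bezel of the rocker switch, 70 mm (x) by 46 mm (y), 10 mm high, fixed on the box; origin at the centre of its underside (on the box's top), axes as the box
- rocker (a joint): tip of the black rocker, rad: 0 to 0.06 at the start (off: ribbed end, towards the box's +x, up), 0.4 = fully over (on: that end down), a hard stop. Axis along the box's y, 20 mm above the box's top; flat slab 54 (x) by 32 (y) by 6 mm with three small grey ribs. Resists with about 2 N at its end and stays where it is left
- rocker_press (a point): point to press, on the upper face of the rocker's raised end, 21 mm from the pivot; sinks about 8 mm to about 19 mm above the box's top, the face there then sloping down by 0.2 rad towards +x (a flat fingertip 20 mm wide centred here ends about 21 mm above the box's top)
- key_square_base: black bezel of the square key, 34 mm square, 3 mm high; origin at the centre of its underside (on the box's top)
- key_square (a joint): travel of the square key, m: 0 = up, 0.007 = fully down (hard stop); it takes 1.5 N to start and 5 N at the bottom and springs back up
- key_square_top (a point): centre of the top face of the square white key (28 mm square), 14 mm above the box's top when up; moves down with the key
- key_round_base: bezel of the large round white key (key 30 mm across, 14 mm high above the box's top); origin at its underside centre; must not be touched
- key_round (a joint): travel of the large round key, m, 0 = up, grows as it is pressed
- key_small_base: bezel of the small round white key (key 18 mm across, 14 mm high); origin at its underside centre; must not be touched
- key_small (a joint): travel of the small round key, m, 0 = up
- key_bar_base: bezel of the long narrow white key (key 44 mm along x by 14 mm, 14 mm high); origin at its underside centre; must not be touched
- key_bar (a joint): travel of the long narrow key, m, 0 = up
- knob_base: base of the black dimmer knob (knob 42 mm across, at most 45 mm high above the box's top); origin at its underside centre; must not be touched
- eyepiece: loose black spare eyepiece standing upright on the box's top between rocker and knob, 34 mm across, 48 mm high; origin at its underside centre
- oil_bottle: loose amber glass bottle on the bench to the box's +y side, 32 mm across, 70 mm high; origin at its underside centre
- slide_jar: loose white open jar on the bench to the box's -y side, 60 mm across, 85 mm high; origin at its underside centre
- slide_box: loose grey and black slide box lying beyond the control box (+x), 102 by 172 mm, 33 mm high; origin at its underside centre
Things that resemble listed ones, but are neither listed nor needed, are in the scene too. Leave any green or turquoise look-alike of the oil_bottle alone.

How it is judged:
By the outcome, as a careful person would: the job done as asked, in the order asked, and still so for the second after the job is handed in, with the robot touching nothing.
It also fails if it takes over 48 s, if anything falls off the work surface, if the arm or the gripper's body presses on something with over 40 N, if the wrist force passes 120 N, or if a joint passes its speed limit or range.

## Working session

There is one attempt and no reset: what is moved stays moved. The work goes in short steps, Python scripts to look and compute and a tool call to move; the robot and the scene stay as the last step left them, time stands still between calls to the robot, and variables do not carry over. Pictures are saved under pics/ and viewed, at most 10 in all, crops included, and the job is handed in when it is done.

Besides the shell and the picture viewer there is one more tool, called after ">>>" as name(argument=value, ...) on one line, values as JSON. apply_moves: Moves the arm, as the interface text tells. Its arguments: {"type":"object","properties":{"deltas":{"type":"array"},"squeeze":{"type":"number"}},"required":["deltas"]}

```bash
mkdir -p pics; cat > h.py <<'E'
import numpy as np, cv2
from scipy.spatial.transform import Rotation as R
from rig import *
def rot(q): return R.from_quat([q[1],q[2],q[3],q[0]]).as_matrix()
def ray(im,p):
    return np.array(im["position"]), rot(im["orientation"])@np.linalg.inv(im["K"])@np.array([p[0],p[1],1.])
def at_z(im,p,z):
    o,d=ray(im,p); return o+d*(z-o[2])/d[2]
def proj(im,X):
    c=rot(im["orientation"]).T@(np.array(X)-im["position"]); c=np.array(im["K"])@c; return c[:2]/c[2]
def tri(ims,ps):
    A=np.zeros((3,3));b=np.zeros(3)
    for im,p in zip(ims,ps):
        o,d=ray(im,p); d/=np.linalg.norm(d); M=np.eye(3)-np.outer(d,d); A+=M;b+=M@o
    return np.linalg.solve(A,b)
E
python3 - <<'E'
from h import *
t=get_image("top"); s=get_image("side")
cv2.imwrite("pics/t0.png",t["frame"][:,:,::-1]); cv2.imwrite("pics/s0.png",s["frame"][:,:,::-1])
st=get_state(); print(st["position"],st["ee_rot"],nose_length, st["width"], t["position"], s["position"])
print(rot(st["ee_rot"]).round(3))
H=dict(console=0,rocker_base=.062,rocker_press=.089,key_square_base=.062,key_square_top=.076,key_round_base=.062,key_small_base=.062,key_bar_base=.062,knob_base=.062,eyepiece=.062,oil_bottle=0,slide_jar=0,slide_box=0)
for n,z in H.items():
    a=place_of(n,t)[:3]; b=place_of(n,s)[:3]
    print(n)
    for nm,im,l in (("t",t,a),("s",s,b)):
        for r in l: print("  ",nm,round(r["score"],2),np.round(r["point"]),at_z(im,r["point"],z).round(4)[:2])
E
```

```text
[0.15033021 0.55454662 0.24751953] [-1.92683521e-04  1.31992017e-01  9.91250431e-01 -8.08726162e-04] 0.017 0.0853814115797159 [0.49222922 0.05637179 0.89733743] [ 0.20659812 -0.45977421  0.47614537]
[[-0.965  0.262 -0.001]
 [ 0.262  0.965 -0.002]
 [ 0.    -0.002 -1.   ]]
console
   t 0.55 [383. 226.] [ 0.5284 -0.1082]
   s 0.71 [339. 284.] [ 0.5422 -0.1148]
   s 0.35 [330. 207.] [0.6917 0.082 ]
rocker_base
   t 0.65 [348. 206.] [ 0.5742 -0.0197]
   s 0.76 [324. 225.] [ 0.581  -0.0278]
   s 0.47 [263. 226.] [0.4894 0.0399]
rocker_press
   t 0.2 [429. 199.] [ 0.5818 -0.1966]
   s 0.79 [331. 208.] [ 0.6012 -0.022 ]
   s 0.18 [401. 275.] [ 0.5628 -0.2243]
key_square_base
   t 0.59 [377. 247.] [ 0.4812 -0.0816]
   s 0.96 [301. 260.] [ 0.4867 -0.0808]
   s 0.66 [326. 223.] [ 0.5867 -0.0269]
key_square_top
   t 0.6 [380. 250.] [ 0.4732 -0.0846]
   t 0.26 [294. 232.] [0.5183 0.103 ]
   s 0.62 [301. 255.] [ 0.4853 -0.0827]
key_round_base
   t 0.69 [409. 242.] [ 0.4891 -0.1533]
   s 0.57 [326. 285.] [ 0.4819 -0.149 ]
key_small_base
   t 0.47 [348. 245.] [ 0.4859 -0.0178]
   s 0.51 [278. 245.] [ 0.4796 -0.0216]
key_bar_base
   t 0.68 [433. 240.] [ 0.4926 -0.2072]
   s 0.85 [356. 310.] [ 0.4822 -0.2133]
knob_base
   t 0.96 [430. 198.] [ 0.5866 -0.2063]
   s 0.61 [402. 277.] [ 0.5848 -0.211 ]
eyepiece
   t 0.63 [392. 201.] [ 0.5833 -0.1209]
   s 0.55 [369. 244.] [ 0.6051 -0.1209]
oil_bottle
   t 0.74 [291. 227.] [0.5331 0.1121]
   t 0.7 [297. 260.] [0.4537 0.1012]
   t 0.61 [268. 246.] [0.4898 0.1685]
   s 0.94 [238. 243.] [0.4611 0.097 ]
   s 0.83 [275. 208.] [0.5915 0.1597]
   s 0.8 [264. 226.] [0.5346 0.1161]
slide_jar
   t 0.8 [477. 228.] [ 0.5188 -0.3351]
   s 0.96 [445. 386.] [ 0.5246 -0.3448]
slide_box
   t 0.8 [399. 144.] [ 0.7311 -0.1585]
   s 0.68 [423. 248.] [ 0.7381 -0.148 ]
```

```bash
python3 - <<'E'
import cv2
t=cv2.imread("pics/t0.png"); s=cv2.imread("pics/s0.png")
cv2.imwrite("pics/t1.png",cv2.resize(t[120:280,320:480],None,fx=3.7,fy=3.7,interpolation=cv2.INTER_CUBIC))
cv2.imwrite("pics/s1.png",cv2.resize(s[170:350,240:440],None,fx=3.3,fy=3.3,interpolation=cv2.INTER_CUBIC))
E
```

```text
(no output)
```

View pics/t0.png

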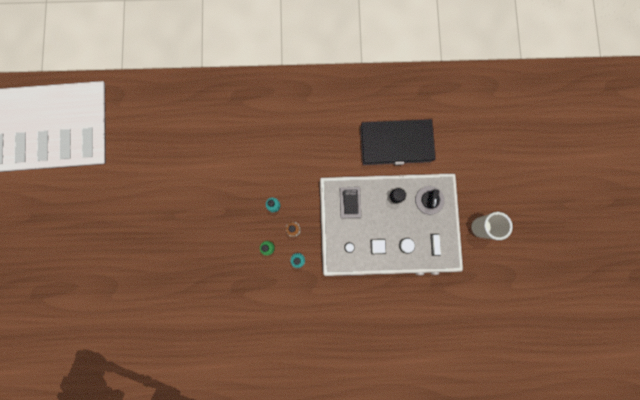

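View pics/t1.png

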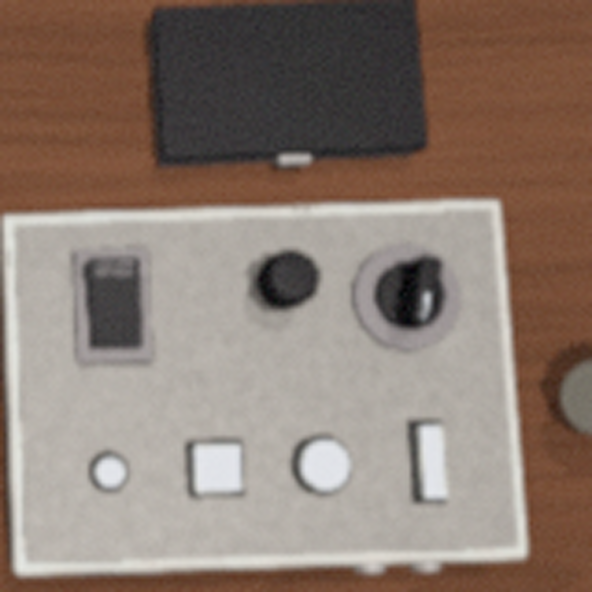

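View pics/s1.png

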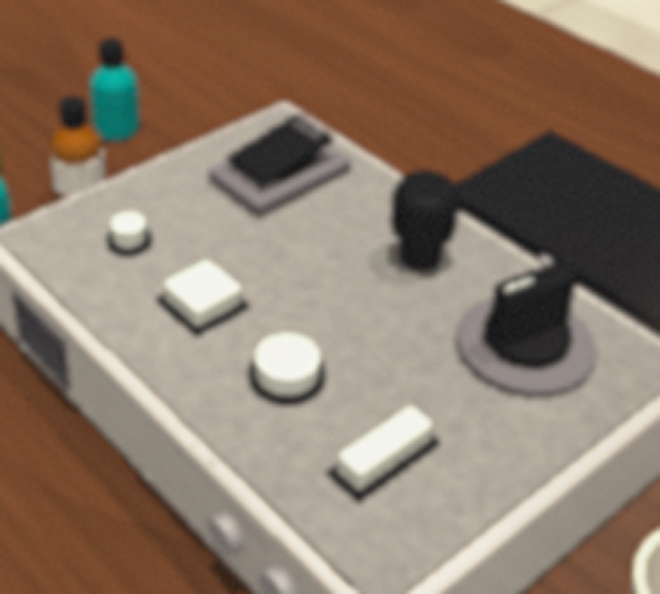

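Pictures: in the top view the box spans about (321,177)–(462,274). The rocker is at (350,203) with its ribs on the far (+x) end. Along the front row are the small round key (350,247), square key (378,247), round key (408,245) and bar key (436,244). The knob is at (431,200) and the eyepiece at (398,196). The amber bottle is at (293,230), with green and turquoise look-alikes around it.

Candidates for the target:
- **Square key:** the small, square, round and bar keys. I choose the one that is square and 28 mm wide, at (378,247).
- **Rocker:** the rocker (350,203), the slide box (398,142) or the knob (431,200). I choose the slab with ribs, at (350,203).

The crops confirm both choices. Next I fit the box pose.

```bash
cat > fit.py <<'E'
from h import *
from scipy.optimize import least_squares
t=get_image("top"); s=get_image("side")
T=lambda u,v:np.array([320+u/3.7,120+v/3.7])-.35
S=lambda u,v:np.array([240+u/3.3,170+v/3.3])-.35
ot=[((.11,.155,.062),T(5,213)),((.11,-.155,.062),T(500,202)),((-.11,-.155,.062),T(527,557)),((-.11,.155,.062),T(15,575)),
((-.05,.096,.076),T(110,470)),((-.05,.032,.076),T(217,469)),((-.05,-.032,.076),T(324,463)),((-.05,-.096,.076),T(431,460)),
((.05,.09,.071),T(115,306)),((.05,-.09,.064),T(407,297))]
os_=[((.11,.155,.062),S(285,102)),((-.05,.096,.076),S(128,221)),((-.05,.032,.076),S(206,282)),((-.05,-.032,.076),S(287,353)),((-.05,-.096,.076),S(387,443)),((.05,-.09,.064),S(526,345))]
def W(p,X): c,s_=np.cos(p[2]),np.sin(p[2]); return np.array([p[0]+c*X[0]-s_*X[1],p[1]+s_*X[0]+c*X[1],X[2]])
def fit(obs):
    f=lambda p:np.concatenate([proj(im,W(p,X))-q for im,l in obs for X,q in l])
    r=least_squares(f,[.53,-.11,0],loss="soft_l1"); return r.x,f(r.x)
for o in ([(t,ot)],[(s,os_)],[(t,ot),(s,os_)]):
    p,r=fit(o); print(p.round(4),np.abs(r).max().round(2),r.round(1))
    for n,X in (("press",(.0706,.09,.089)),("sq",(-.05,.032,.076))): print(n,W(p,X).round(4))
E
python3 fit.py
```

```text
[ 5.326e-01 -1.144e-01  3.000e-04] 1.2 [-1.  -0.2  0.9 -1.2  1.1  0.7 -0.6  0.  -0.1  0.3  0.1 -0.3  0.3  0.5
  0.6  0.4 -0.8 -0.5 -0.4 -0.1]
press [ 0.6032 -0.0244  0.089 ]
sq [ 0.4826 -0.0824  0.076 ]
[ 0.5341 -0.1159  0.0037] 1.68 [ 0.2 -1.7  0.3  0.3 -0.9  0.6  0.4  0.6 -0.1 -1.7 -0.1  0.3]
press [ 0.6044 -0.0257  0.089 ]
sq [ 0.484  -0.0841  0.076 ]
[ 0.5334 -0.1153  0.0019] 1.67 [-0.7 -0.5  1.2 -1.7  1.5  0.2 -0.2 -0.3  0.3 -0.   0.5 -0.7  0.8  0.
  1.  -0.  -0.5 -0.8 -0.1 -0.5 -0.1 -1.7 -0.2  0.2 -1.5  0.5 -0.3  0.6
 -0.9 -1.7 -0.7  0.4]
press [ 0.6038 -0.0252  0.089 ]
sq [ 0.4834 -0.0834  0.076 ]
```

The fits agree to about 2 mm: box yaw ≈ 0, press point ≈ (0.6035,-0.025) and square key ≈ (0.483,-0.083). The first transfer is high up with the fingers shut and the tool turned to box axes.

>>> apply_moves(deltas=[0,-589,-440,0,-15.2,0,-589,-440,0,-15.2,0,-589,-440,0,-15.2,0,-589,-440,0,-15.2,0,-589,-440,0,-15.2,0,-589,-440,0,-15.2,0,-589,-440,0,-15.2,0,-589,-440,0,-15.2,0,-589,-440,0,-15.2,0,-589,-440,0,-15.2,0,-589,-440,0,-15.2,0,-589,-440,0,-15.2], squeeze=20)

```text
clock: 2.5
position: [0.4571, 0.1629, 0.2486]
ee_rot: [0.0, -0.0, 1.0, 0.0]
contact_force: [1.1, 0.1, 0.1]
width: 0.0001
gripper_force: 0.0
```

```bash
cat > go.py <<'E'
import sys
from h import *
st=get_state(); M=rot(st["ee_rot"]); tgt=np.array([float(a) for a in sys.argv[1:4]])
print("clock",st["clock"],"pos",st["position"].round(4),"xaxis",M[:,0].round(3),"z",M[:,2].round(3),"q",np.round(st["qpos"],2),"F",np.round(st["contact_force"],2))
print("delta mm",(M.T@(tgt-st["position"])*1000).round(1),"turn deg",round(-np.degrees((np.pi-np.arctan2(M[1,0],M[0,0])+np.pi)%(2*np.pi)-np.pi),2))
E
python3 go.py .6035 -.025 .160
```

```text
clock 2.5 pos [0.4571 0.1629 0.2486] xaxis [-1.    -0.    -0.001] z [ 0.001  0.    -1.   ] q [ 0.2   0.14  1.69  0.    1.32 -1.37] F [1.1  0.11 0.08]
delta mm [-146.3 -188.    88.7] turn deg 0.01
```

>>> apply_moves(deltas=[0,-146,-188,0,0,0,-146,-188,0,0,0,-146,-188,0,0,0,-146,-188,0,0,0,-146,-188,0,0,0,-146,-188,0,0,0,-146,-188,0,0,0,-146,-188,40,0,0,-146,-188,80,0,0,-146,-188,100,0,0,-146,-188,110,0,0,-146,-188,110,0])

```text
clock: 3.5
position: [0.6005, -0.0225, 0.1359]
ee_rot: [-0.003, -0.0, 1.0, 0.001]
contact_force: [-0.4, -0.0, 0.0]
width: 0.0
gripper_force: 0.0
```

```bash
python3 go.py .6035 -.025 .106; python3 - <<'E'
from h import *
t=get_image("top"); s=get_image("side")
a=cv2.resize(t["frame"][150:270,310:430],(590,590),interpolation=3); b=cv2.resize(s["frame"][150:300,250:400],(590,590),interpolation=3)
cv2.imwrite("pics/c1.png",cv2.resize(np.hstack([a,b]),(800,400))[:,:,::-1])
E
```

```text
clock 3.5 pos [ 0.6005 -0.0225  0.1359] xaxis [-1.    -0.001  0.005] z [-0.005  0.001 -1.   ] q [-0.15  0.4   1.61  0.    1.14 -1.73] F [-0.43 -0.03  0.05]
delta mm [-3.2 -2.5 29.9] turn deg 0.04
```

View pics/c1.png

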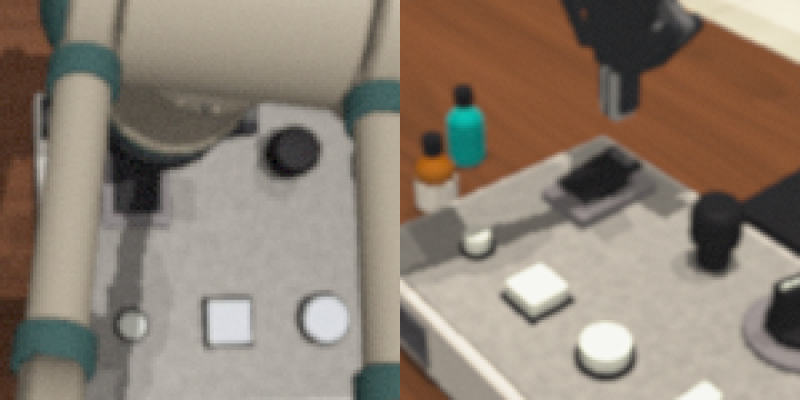

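The fingertips hang above the rocker's raised end (tip at about (332,193) in the side view). Now I hold that tip pixel against the projected TCP plus nose and descend gently.

```bash
python3 go.py .6035 -.025 .108; python3 - <<'E'
from h import *
s=get_image("side"); st=get_state(); p=st["position"]; M=rot(st["ee_rot"])
print(proj(s,p+M[:,2]*.017), [ (r["score"],r["point"]) for r in place_of("rocker_press",s)[:2]], proj(s,[.6035,-.025,.089]))
E
```

```text
clock 3.6 pos [ 0.6031 -0.0229  0.1394] xaxis [-1.    -0.001 -0.002] z [ 0.002 -0.    -1.   ] q [-0.15  0.39  1.61  0.    1.14 -1.73] F [0.54 0.31 0.57]
delta mm [-0.4 -2.1 31.4] turn deg 0.05
[332.47803627 191.91349433] [(0.74, [332.0, 210.3])] [332.59335943 207.9544813 ]
```

>>> apply_moves(deltas=[0,-1,-0.5,3,0,0,-1,-0.5,6,0,0,-1,-0.5,9,0,0,-1,-0.5,12,0,0,-1,-0.5,15,0,0,-1,-0.5,18,0,0,-1,-0.5,20,0,0,-1,-0.5,20,0,0,-1,-0.5,20,0])

```text
clock: 4.45
position: [0.6032, -0.0237, 0.118]
ee_rot: [-0.0, -0.0, 1.0, 0.0]
contact_force: [0.5, 0.5, 0.0]
width: 0.0003
gripper_force: 0.0
```

```bash
python3 go.py .6035 -.025 .100
```

```text
clock 4.45 pos [ 0.6032 -0.0237  0.118 ] xaxis [-1. -0.  0.] z [-0.  0. -1.] q [-0.15  0.41  1.63  0.    1.09 -1.73] F [0.5  0.54 0.03]
delta mm [-0.3 -1.3 18. ] turn deg 0.03
```

>>> apply_moves(deltas=[0,0,-1,2,0,0,0,-1,4,0,0,0,-1,6,0,0,0,-1,8,0,0,0,-1,10,0,0,0,-1,12,0,0,0,-1,13,0,0,0,-1,14,0,0,0,-1,14,0,0,0,-1,14,0])

```text
clock: 5.28
position: [0.6035, -0.0247, 0.1044]
ee_rot: [0.0, -0.0, 1.0, 0.0]
contact_force: [1.2, 0.2, 0.6]
width: 0.0003
gripper_force: 0.3
```

>>> apply_moves(deltas=[0,0,0,1,0,0,0,0,2,0,0,0,0,2.5,0,0,0,0,2.5,0])

```text
clock: 5.62
position: [0.6038, -0.0247, 0.102]
ee_rot: [0.001, -0.0, 1.0, 0.0]
contact_force: [1.2, 0.2, 1.5]
width: -0.0003
gripper_force: 0.8
```

Contact is light so far (1.5 N). I continue in small steps until the stop shows.

>>> apply_moves(deltas=[0,0,0,0.5,0,0,0,0,1,0,0,0,0,1.5,0,0,0,0,1.5,0,0,0,0,1.5,0])

```text
clock: 6.03
position: [0.604, -0.0247, 0.1006]
ee_rot: [0.001, -0.0, 1.0, 0.0]
contact_force: [2.7, 0.4, 3.0]
width: 0.0001
gripper_force: 1.7
```

>>> apply_moves(deltas=[0,0,0,0.5,0,0,0,0,1,0,0,0,0,1,0,0,0,0,1,0])

```text
clock: 6.37
position: [0.6039, -0.0247, 0.0994]
ee_rot: [0.001, -0.0, 1.0, -0.0]
contact_force: [3.2, 1.0, 2.7]
width: -0.0001
gripper_force: 1.8
```

>>> apply_moves(deltas=[0,0,0,0.5,0,0,0,0,1,0,0,0,0,1,0,0,0,0,1,0])

```text
clock: 6.7
position: [0.6039, -0.0247, 0.099]
ee_rot: [0.001, -0.0, 1.0, -0.0]
contact_force: [3.7, 0.9, 6.3]
width: -0.0004
gripper_force: 3.5
```

>>> apply_moves(deltas=[0,0,0,0.5,0,0,0,0,1,0,0,0,0,1,0])

```text
clock: 6.95
position: [0.6039, -0.0247, 0.0989]
ee_rot: [0.001, -0.0, 1.0, -0.0]
contact_force: [1.8, 1.9, 10.6]
width: -0.0
gripper_force: 5.5
```

The TCP stopped at z 0.099 while the force rose to 10.6 N, so this is the hard stop. I lift straight up, then move aside over the key and check the rocker.

>>> apply_moves(deltas=[0,0,0,-4,0,0,0,0,-12,0,0,0,0,-30,0,0,0,0,-60,0,0,0,0,-60,0,0,40,-19,-60,0,0,80,-39,-60,0,0,120,-58,-60,0,0,120,-58,-60,0,0,120,-58,-60,0,0,120,-58,-60,0])

```text
clock: 7.87
position: [0.4829, -0.0828, 0.1573]
ee_rot: [-0.0, 0.0, 1.0, 0.0]
contact_force: [0.7, 0.1, 0.1]
width: -0.0
gripper_force: 0.0
```

```bash
python3 go.py .4832 -.083 .095; python3 - <<'E'
from h import *
t=get_image("top"); s=get_image("side"); st=get_state()
print(proj(s,st["position"]+rot(st["ee_rot"])[:,2]*.017), proj(s,[.4832,-.083,.076]), [(r["score"],r["point"]) for r in place_of("key_square_top",s)[:2]])
a=cv2.resize(t["frame"][150:270,310:430],(590,590),interpolation=3); b=cv2.resize(s["frame"][180:300,250:370],(590,590),interpolation=3)
cv2.imwrite("pics/c2.png",cv2.resize(np.hstack([a,b]),(800,400))[:,:,::-1])
E
```

```text
clock 7.8667 pos [ 0.4829 -0.0828  0.1573] xaxis [-1.     0.001  0.   ] z [-0.     0.001 -1.   ] q [-0.31  0.22  1.82  0.    1.1  -1.88] F [0.71 0.07 0.08]
delta mm [-0.3 -0.3 62.3] turn deg -0.04
[300.09200775 222.88039916] [300.37939029 255.54891128] [(0.72, [302.1, 257.5])]
```

View pics/c2.png

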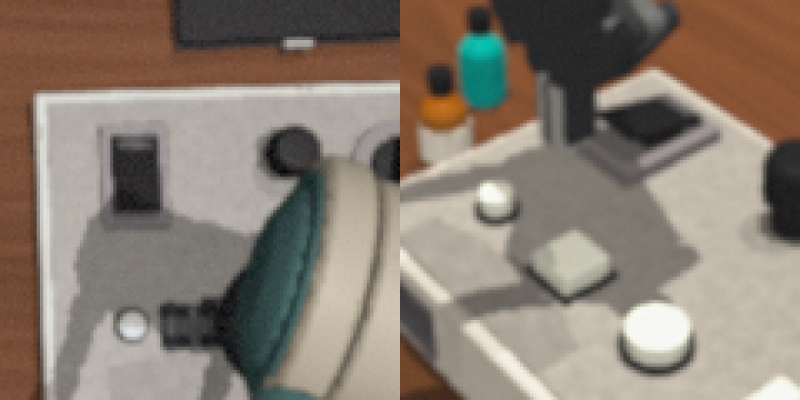

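The rocker's ribbed end is now down: its bezel looks flat at the far end, and the near end is raised at about (118,215) in the crop. The fingertip is above the square key, with the tip at about (300,223) in the side view. Now I descend on the key.

>>> apply_moves(deltas=[0,0,0,10,0,0,0,0,25,0,0,0,0,40,0,0,0,0,50,0,0,0,0,55,0,0,0,0,58,0,0,0,0,60,0,0,0,0,60,0,0,0,0,60,0])

```text
clock: 8.77
position: [0.4838, -0.0828, 0.0976]
ee_rot: [0.0, -0.0, 1.0, -0.0]
contact_force: [-0.0, -0.4, -0.7]
width: 0.0
gripper_force: 0.0
```

>>> apply_moves(deltas=[0,0,0,1,0,0,0,0,2,0,0,0,0,3,0,0,0,0,4,0,0,0,0,5,0,0,0,0,6,0,0,0,0,7,0,0,0,0,7,0,0,0,0,7,0])

```text
clock: 9.52
position: [0.4834, -0.0828, 0.0904]
ee_rot: [0.0, -0.0, 1.0, -0.0]
contact_force: [-0.4, -0.6, 2.5]
width: -0.0002
gripper_force: 1.3
```

>>> apply_moves(deltas=[0,0,0,1,0,0,0,0,2,0,0,0,0,3,0,0,0,0,3.5,0,0,0,0,3.5,0,0,0,0,3.5,0])

```text
clock: 10.02
position: [0.4834, -0.0828, 0.0869]
ee_rot: [0.0, -0.0, 1.0, 0.0]
contact_force: [-2.0, -1.0, 4.9]
width: 0.0001
gripper_force: 2.2
```

>>> apply_moves(deltas=[0,0,0,0.5,0,0,0,0,1,0,0,0,0,1,0,0,0,0,1,0])

```text
clock: 10.35
position: [0.4834, -0.0828, 0.086]
ee_rot: [0.0, -0.0, 1.0, -0.0]
contact_force: [-1.1, -0.5, 6.4]
width: 0.0001
gripper_force: 3.0
```

>>> apply_moves(deltas=[0,0,0,0.5,0,0,0,0,1,0,0,0,0,1,0,0,0,0,1,0])

```text
clock: 10.68
position: [0.4834, -0.0827, 0.0859]
ee_rot: [0.0, -0.0, 1.0, -0.0]
contact_force: [-3.4, -0.0, 13.3]
width: 0.0
gripper_force: 6.4
```

The key is on its stop: z stays at 0.086 while the force rose to 13 N, and the travel is about 7 mm. I release it and back away.

>>> apply_moves(deltas=[0,0,0,-3,0,0,0,0,-8,0,0,0,0,-14,0,0,0,0,-40,0,0,0,0,-80,0,0,0,0,-120,0,0,0,0,-130,0,0,40,40,-130,0,0,80,80,-130,0,0,120,120,-130,0,0,120,160,-130,0,0,120,200,-130,0])

```text
clock: 11.68
position: [0.3663, 0.0851, 0.2144]
ee_rot: [-0.001, 0.001, 1.0, -0.0]
contact_force: [1.0, 0.1, -0.5]
width: 0.0001
gripper_force: 0.0
```

>>> apply_moves(deltas=[0,0,40,0,0,0,0,80,0,0,0,0,120,0,0,0,0,160,0,0,0,0,160,0,0,0,0,160,0,0])

```text
clock: 12.18
position: [0.369, 0.2463, 0.2142]
ee_rot: [-0.001, -0.003, 1.0, -0.0]
contact_force: [-0.4, -0.2, -0.5]
width: 0.0001
gripper_force: 0.0
```

```bash
python3 - <<'E'
from h import *
t=get_image("top"); s=get_image("side"); st=get_state(); print(st["clock"],st["position"],st["contact_force"])
a=cv2.resize(t["frame"][120:280,320:480],(590,590),interpolation=3); b=cv2.resize(s["frame"][180:340,250:410],(590,590),interpolation=3)
cv2.imwrite("pics/c3.png",cv2.resize(np.hstack([a,b]),(800,400))[:,:,::-1])
for n in ("eyepiece","slide_jar","slide_box","oil_bottle","key_square_top"): print(n,[np.round(r["point"]) for r in place_of(n,t)[:3]],[np.round(r["point"]) for r in place_of(n,s)[:3]])
E
```

```text
12.2833 [0.36915714 0.24391418 0.21429766] [-0.30921257 -0.10716948 -0.5701162 ]
eyepiece [array([393., 198.])] [array([366., 246.])]
slide_jar [array([481., 231.])] [array([442., 385.])]
slide_box [array([400., 145.])] [array([424., 244.])]
oil_bottle [array([265., 249.]), array([272., 208.]), array([298., 259.])] [array([233., 224.]), array([274., 209.]), array([237., 245.])]
key_square_top [array([380., 248.])] [array([301., 257.])]
```

View pics/c3.png

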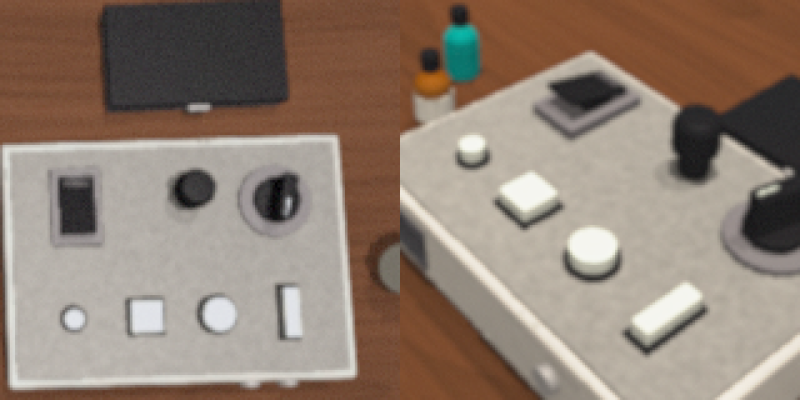

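The rocker at (590,92) in the side crop is tipped over, with its -x end raised. The square key at (528,197) is back up. The eyepiece, jar, slide box and bottles stand where they were.

```bash
python3 -c "
from rig import *
print(sign_off())"
```

```text
the job is handed in; nothing more can be done
None
```

The rocker was pressed fully over to its stop, then the square key was pressed fully down and came back up; nothing else looks touched or moved in the final pictures, and the job was handed in at about 12.5 s.

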